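Open the air valve of the loaded leak tester

TASK

Two small leak-test stations stand on the desk, each with a cradle and a rotary valve handle that is shut now. Turn the handle of the station whose cradle holds the harmonica clockwise until it stops in its open position, nose in line with the brass pipe, and let go of it. Leave the empty station's handle shut, and the harmonica seated in its cradle.

Things in the scene. Friction and masses are not known exactly. Their poses are not given: they have to be found in the camera images.
- handle_loaded_grip (a point): Black bar handle on the station with the harmonica, 85 mm long, 16 mm thick, 58 to 86 mm above the desk (the last 23 mm to the nose 11 mm thick, 58 to 74 mm). Point: on the vertical turning axis, half-way up the bar, 72 mm above the desk. x axis: along the bar to the narrow nose, turning with the handle (nose 47 mm, blunt tail 38 mm from the axis); z up. Round brass valve body below, top at 52 mm
- handle_loaded (a joint): Turn of the handle of the station that holds the harmonica, rad: 0 = shut (nose 60 degrees to the left of the brass pipe), growing clockwise from above to 1.047 = open (nose along the pipe, at the cradle). Stops at both ends; a sprung detent throws it to the nearer end and resists with about 0.13 N m at most, most at the start
- handle_empty_grip (a point): the same handle on the other, empty station; leave it shut. Point and axes as for handle_loaded_grip
- handle_empty (a joint): Turn of the handle of the empty station, rad: 0 = shut (nose 60 degrees to the left of the brass pipe), growing clockwise from above to 1.047 = open (nose along the pipe, at the cradle). Stops at both ends; a sprung detent throws it to the nearer end and resists with about 0.13 N m at most, most at the start
- station_loaded: Fixed grey box with aluminium top, 180 x 170 x 40 mm high, that holds the harmonica (an alike empty one stands to its left or right). Origin: centre of its underside; x from the handle to the cradle. Valve axis at x = -45 mm; cradle rails along y, 14 mm high, from x = 31 mm on; brass pipe along x between. A dropper bottle 84 mm high stands between the stations, 100 mm or more from both axes
- harmonica: finished harmonica, 26 mm thick, 122 mm long, 34 mm high, standing loose in the cradle of its station, its top 74 mm above the desk; origin at the centre of its underside, y along its length, z up
Things that resemble listed ones, but are neither listed nor needed, are in the scene too. Of the things that look like the harmonica, the larger one is meant.

How it is judged:
At the end, for the whole second after the job is handed in: The handle of the station with the harmonica rests within 10 degrees of its open stop (joint above 0.87 rad), the empty station's handle is still within 10 degrees of shut (below 0.17 rad), and the harmonica stands upright (within 0.2 rad) within 15 mm of where it was (value of joint handle_loaded above 0.87 rad and value of joint handle_empty below 0.17 rad and velocity of joint handle_loaded below 0.1 rad/s and distance of harmonica from where it was at the start of the episode below 0.015 m and angle between harmonica's own z axis and vertical below 0.2 rad); the robot touches nothing.
It fails at once if the empty station's valve is opened half-way or more (value of joint handle_empty above 0.5 rad).
It fails at once if the harmonica is lifted or knocked more than 25 mm out of its place (distance of harmonica from where it was at the start of the episode above 0.025 m).
It also fails if it takes over 29 s, if anything falls off the work surface, if the arm or the gripper's body presses on something with over 40 N, if the wrist force passes 120 N, or if a joint passes its speed limit or range.

ROBOT

A 7-joint arm with a two-finger parallel gripper is mounted at the origin on a cart in front of the work surface, level with it; the furniture and walls round the work are solid. World frame = base frame: x ahead of the robot, y to its left, z up, the work surface at z = 0. Lengths are in m, angles in rad, forces in N, time in s.
With the tool pointing down it reaches from about 0.4 to 0.9 m from the base axis. Payload 5.5 kg.
Tool frame: the origin (TCP) lies on the centre line of the jaws, within the pads' length; the fingertips stand ctrl.finger_overhang ahead of it and the grasp point (between the pads) lies 5 mm behind it (ctrl.finger_overhang is the distance from the TCP to the fingertips, in m); z points along the fingers, y is the line along which they close (so a half turn about z gives the same grasp; the last joint's range is limited). The gripper opens to 92 mm and grips with 3 to 60 N. Pads are 19 mm wide; open, the fingers measure 130 mm over their backs; the gripper's body (75 mm by 190 mm) begins 47 mm behind the grasp point.
Start: joints at [-0.859, 0.501, -0.427, 1.55, 0.221, 1.138, -0.21], TCP at [0.282, 0.586, 0.241] pointing down, gripper open.
Joint ranges: [-2.88, 2.88], [-0.31, 2.03], [-1.54, 1.56], [0.2, 2.42], [-1.41, 4.55], [0.19, 2.02], [-2.57, 2.57]. Speed limits (rad/s): [2.57, 2.57, 3.14, 3.14, 3.14, 3.14, 3.14].

INTERFACE

Orientations are given as a unit quaternion [x, y, z, w].
In Python, from plant import get_obs, vision, order, finder, ctrl gives the robot as it stands.
- The arm moves only by the tool servo_tool, never from a script. Its argument "moves" is a list of rows, each a list of 3 entries, a list of its own where there are three numbers: the shift along the tool's x, y, z in units of 25 mm (1.0 is 25 mm), then the turn, a rotation vector about the tool's x, y, z in units of 10 degrees (1.0 is 10 degrees), then the gripper's target within -1 to 1 (fully open at 1, half-way at 0, shut at -1). In form: [[[tx, ty, tz], [wx, wy, wz], grip], ...]. A call has 1 to 20 rows; each row shifts and turns the commanded pose from where the row before left it, along the tool's axes as they then stand; what a row does not reach is not made up. A row lasts 1/8 s, in which the tool goes at most 62.5 mm and 10.7 degrees, less where a joint would pass 70% of its speed; a pose out of reach is approached as far as the arm can. A call is refused whole if a number of a shift passes 1 or a number of a turn 1, either way. A call with a gripper value outside its range is refused whole. The fingers move at their own pace and stop on an object; "squeeze" is the grip in N (left out, the last holds). Time passes only in rows, so rows that do not move let the fingers close. It gives the time, the measured TCP pose, the force, the opening and the grip force at its end, in the units of the state.
- get_obs(): the state, without advancing time (a new reading comes with each control period).
- vision.camera(name): name is "scene" or "side" or "wrist"; returns a dict with "color" (384x512x3 uint8, blue, green, red), "depth" (384x512 float32, m along the optical axis (not along the pixel's ray), 0 where there is no reading), "fx", "fy", "cx", "cy" (pixels), "dist_coeffs" ([k1, k2, p1, p2, k3] as OpenCV has them; the pictures are not rectified), "pose" (4x4, takes a point from camera to world coordinates). Camera axes: x right, y down, z forward; pixel columns grow to the right and rows downward; lengths in m; the calibration is good to about 2 mm. A picture is of the moment at which its call begins.
- order.close_job(): hands the job in; it is judged then, once.
Trained networks look in the newest picture that a camera, given by its name, has taken for a name from the list of things; names that differ only in an ending like _2 or _b are one class to them, and where a whole thing is asked for, a point or a joint stands for the part that bears it (a point fixed in the world has none). Each returns a list of dicts, best first, with "confidence" (0 to 1); they miss things now and then, are a little off and sometimes report something else, mostly with a low value. They report only what shows in the picture. A call takes as long as a camera call. They do not tell look-alikes from the thing itself.
- finder.spot_in(camera, thing): "position" ([column, row] in pixels, amid what is visible of it).
- finder.regions_of(camera, thing): "region" (384x512 bool, what is visible of it) and "position" ([column, row] in pixels, amid what is visible of it).
The state is a dict: "t": time; "joint_pos": joint angles; "qd": joint speeds; "joint_torque": joint torques, N m; "tcp_pos": TCP position; "eef_rot": TCP orientation; "ft_force": force on the tool from outside, world axes, zero at the start; "wrist_torque": the same for the moment, N m; "grip_width": opening from 0.0 (shut) to 1.0 (fully open); "finger_force": force on a finger pad.
Only numpy, scipy, OpenCV 4.12 (cv2) and the standard library are available. Lean on these libraries where they do the work, as an engineer would, in place of code of your own. Each camera call takes 0.05 s, during which the arm holds its last target. There are 200 camera calls.

## Working session

There is one attempt and no reset: what is moved stays moved. The work goes in short steps, Python scripts to look and compute and a tool call to move; the robot and the scene stay as the last step left them, time stands still between calls to the robot, and variables do not carry over. Pictures are saved under pics/ and viewed, at most 10 in all, crops included, and the job is handed in when it is done.

Besides the shell and the picture viewer there is one more tool, called after ">>>" as a command line: name --argument value ..., lists and objects as JSON in quotes. servo_tool: Moves the arm, as the interface text tells. Its arguments: {"type":"object","properties":{"moves":{"type":"array"},"squeeze":{"type":"number"}},"required":["moves"]}

```bash
mkdir -p pics; cat > h.py <<'E'
import numpy as np, cv2
from plant import get_obs, vision, order, finder, ctrl
def world(c,u,v,z=None):
    K=np.array([[c['fx'],0,c['cx']],[0,c['fy'],c['cy']],[0,0,1]])
    n=cv2.undistortPoints(np.array([[[u,v]]],float),K,np.array(c['dist_coeffs'],float))[0,0]
    r=np.array([n[0],n[1],1.]);P=np.array(c['pose'])
    if z is None:
        d=c['depth'][int(round(v)),int(round(u))]
    else: d=(z-P[2,3])/(P[:3,:3]@r)[2]
    return P[:3,:3]@(r*d)+P[:3,3]
E
python3 - <<'E'
from h import *
o=get_obs();print(o['t'],o['tcp_pos'],o['eef_rot'],ctrl.finger_overhang)
ims=[]
for n in ['scene','side']:
    c=vision.camera(n);cv2.imwrite(f'pics/{n}0.png',c['color'])
    for t in ['handle_loaded_grip','harmonica','station_loaded']:
        for r in finder.spot_in(n,t)[:5]:
            u,v=r['position'];print(n,t,round(r['confidence'],2),np.round([u,v]),np.round(world(c,u,v),3))
E
```

```text
0.0 [0.28178166 0.58498277 0.23966071] [ 2.22486226e-01  9.74935320e-01 -9.71384172e-04 -2.39562180e-04] 0.014
scene handle_loaded_grip 0.65 [193. 194.] [ 0.451 -0.045  0.061]
scene harmonica 0.66 [229. 175.] [ 0.558 -0.034  0.075]
scene harmonica 0.6 [254. 148.] [0.721 0.126 0.025]
scene station_loaded 0.76 [212. 201.] [ 0.489 -0.071  0.041]
side handle_loaded_grip 0.84 [290. 226.] [ 0.458 -0.038  0.086]
side harmonica 0.9 [248. 229.] [0.548 0.005 0.072]
side harmonica 0.75 [141. 258.] [0.751 0.159 0.024]
side station_loaded 0.84 [277. 242.] [0.474 0.001 0.059]
```

View pics/scene0.png

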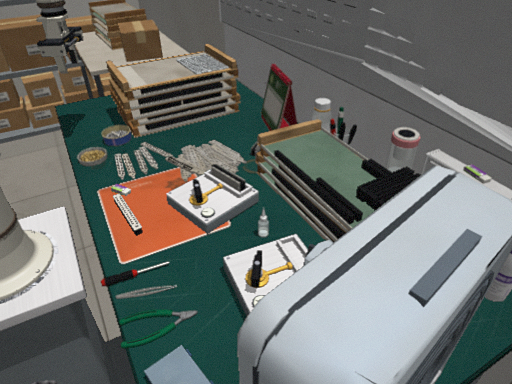

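View pics/side0.png

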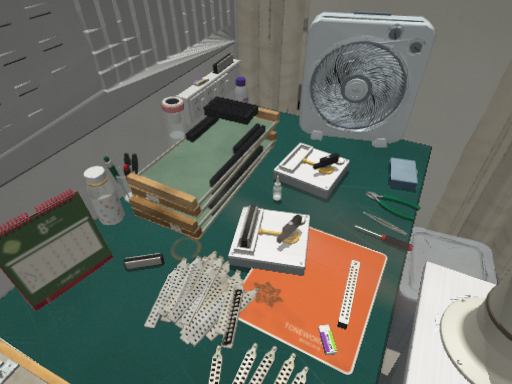

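```bash
python3 - <<'E'
from h import *
def pts(c,m):
    vs,us=np.nonzero(m&(c['depth']>0))
    K=np.array([[c['fx'],0,c['cx']],[0,c['fy'],c['cy']],[0,0,1]])
    n=cv2.undistortPoints(np.stack([us,vs],1).astype(float)[:,None],K,np.array(c['dist_coeffs'],float))[:,0]
    p=np.c_[n,np.ones(len(n))]*c['depth'][vs,us][:,None];P=np.array(c['pose'])
    return p@P[:3,:3].T+P[:3,3]
def desc(name,p):
    (cx,cy),wh,_=cv2.minAreaRect(p[:,:2].astype(np.float32)); m=p[:,:2].mean(0)
    w,V=np.linalg.eigh(np.cov(p[:,:2].T)); ax=V[:,1]
    print(name,len(p),'rect c',np.round([cx,cy],3),np.round(wh,3),'mean',np.round(p.mean(0),3),'ax deg',round(np.degrees(np.arctan2(ax[1],ax[0])),1),'zmax',round(p[:,2].max(),3))
for n in ['scene','side']:
    c=vision.camera(n)
    for t,lo,hi in [('handle_loaded_grip',.066,.095),('harmonica',.066,.085),('station_loaded',.034,.046)]:
        for r in finder.regions_of(n,t)[:3]:
            p=pts(c,r['region']);p=p[(p[:,2]>lo)&(p[:,2]<hi)]
            if len(p)>8: desc(f"{n} {t} {r['confidence']:.2f} {np.round(r['position'])}",p)
    if n=='side': cv2.imwrite('pics/crop.png',cv2.resize(c['color'][130:285,210:370],None,fx=4,fy=4,interpolation=cv2.INTER_CUBIC)[:600])
E
```

```text
scene handle_loaded_grip 0.57 [192. 190.] 150 rect c [ 0.461 -0.044] [0.086 0.016] mean [ 0.456 -0.061  0.082] ax deg 76.7 zmax 0.089
scene harmonica 0.79 [230. 176.] 280 rect c [ 0.557 -0.025] [0.025 0.117] mean [ 0.557 -0.028  0.072] ax deg 106.1 zmax 0.076
scene station_loaded 0.85 [210. 197.] 1872 rect c [ 0.502 -0.037] [0.177 0.17 ] mean [ 0.484 -0.058  0.04 ] ax deg 128.7 zmax 0.046
side handle_loaded_grip 0.88 [289. 227.] 236 rect c [ 0.463 -0.038] [0.08  0.015] mean [ 0.461 -0.038  0.079] ax deg 73.4 zmax 0.088
side handle_loaded_grip 0.17 [327. 161.] 185 rect c [ 0.468 -0.335] [0.087 0.017] mean [ 0.465 -0.336  0.077] ax deg 51.1 zmax 0.086
side harmonica 0.94 [246. 226.] 365 rect c [ 0.558 -0.018] [0.023 0.122] mean [ 0.556 -0.013  0.071] ax deg 106.3 zmax 0.075
side station_loaded 0.73 [278. 243.] 2555 rect c [ 0.504 -0.032] [0.18 0.17] mean [ 0.486 -0.02   0.039] ax deg 86.5 zmax 0.046
```

View pics/crop.png

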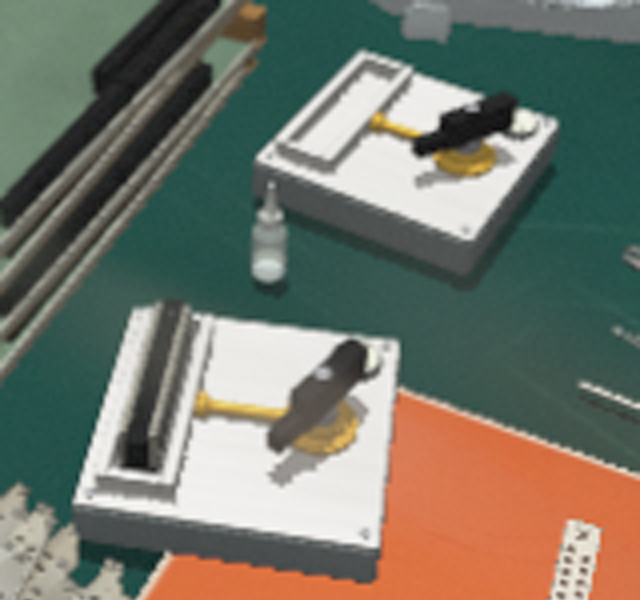

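The loaded station is the nearer one, at scene (212,201) and side (277,242). The upright harmonica sits in its cradle at side (246,226). The look-alike at side (141,258) is smaller and lies flat on the desk, so it is rejected. The empty station is at side (312,168). In both views the handle axis comes to about (0.460, -0.046), with the bar at 76°, the pipe at 16° and heights that match the text. I'll move above the handle.

>>> servo_tool --moves '[[[-0.87,-0.98,0],[0,0,0],1],[[-0.87,-0.98,0],[0,0,0],1],[[-0.87,-0.98,0],[0,0,0],1],[[-0.87,-0.98,0],[0,0,0],1],[[-0.87,-0.98,0],[0,0,0],1],[[-0.87,-0.98,0],[0,0,0],1],[[-0.87,-0.98,0],[0,0,0],1],[[-0.87,-0.98,0],[0,0,0],1],[[-0.87,-0.98,0],[0,0,0],1],[[-0.87,-0.98,0],[0,0,0],1],[[-0.87,-0.98,0],[0,0,0],1],[[-0.87,-0.98,0],[0,0,0],1],[[-0.87,-0.98,0],[0,0,0],1],[[-0.87,-0.98,0],[0,0,0],1],[[-0.87,-0.98,0],[0,0,0],1],[[-0.87,-0.98,0],[0,0,0],1],[[-0.87,-0.98,0],[0,0,0],1],[[-0.87,-0.98,0],[0,0,0],1],[[-0.87,-0.98,0],[0,0,0],1],[[-0.87,-0.98,0],[0,0,0],1]]'

```text
t: 3.3
tcp_pos: [0.4617, -0.0455, 0.241]
eef_rot: [0.222, 0.975, 0.0, 0.0]
ft_force: [-0.4, -0.0, 0.1]
grip_width: 1.002
finger_force: 0.0
```

>>> servo_tool --moves '[[[0,0,0],[0,0,1],0.2],[[0,0,0],[0,0,1],0.2],[[0,0,0],[0,0,1],0.2],[[0,0,0],[0,0,1],0.2],[[0,0,0],[0,0,1],0.2],[[0,0,0],[0,0,1],0.2],[[0,0,0],[0,0,1],0.2],[[0,0,0],[0,0,0.8],0.2],[[0,0,0],[0,0,0],0.2]]'

```text
t: 4.42
tcp_pos: [0.4614, -0.0444, 0.2409]
eef_rot: [0.786, 0.618, 0.0, 0.0]
ft_force: [-0.2, -0.5, -0.8]
grip_width: 0.595
finger_force: 0.0
```

```bash
cat > look.py <<'E'
from h import *
import sys
o=get_obs();print(o['t'],o['tcp_pos'],np.round(o['joint_pos'],2))
from scipy.spatial.transform import Rotation as R
M=R.from_quat(o['eef_rot']).as_matrix()
print('x deg',np.degrees(np.arctan2(M[1,0],M[0,0])),'z',M[:,2])
c=vision.camera('wrist');cv2.imwrite(sys.argv[1],c['color'])
for r in finder.regions_of('wrist','handle_loaded_grip')[:2]:
    m=r['region'];vs,us=np.nonzero(m)
    p=np.array([world(c,u,v) for u,v in zip(us,vs)]);p=p[(p[:,2]>.066)&(p[:,2]<.1)]
    rc=cv2.minAreaRect(p[:,:2].astype(np.float32))
    w,V=np.linalg.eigh(np.cov(p[:,:2].T));ax=V[:,1]
    print(r['confidence'],r['position'],rc,np.degrees(np.arctan2(ax[1],ax[0])),np.median(p[:,2]))
    d=np.array([.455,-.044])-o['tcp_pos'][:2]
A=np.array([.460,-.046,.076])
print('to A in tool units',M.T@(A-o['tcp_pos'])/.025)
E
python3 look.py pics/w1.png
```

```text
4.425 [ 0.46141378 -0.04444477  0.24088153] [-0.03  0.13  0.08  2.02 -0.01  0.99 -0.19]
x deg 76.37514551449674 z [ 3.59856479e-04  4.11893532e-05 -9.99999934e-01]
0.92 [260.3, 180.0] ((0.4630022346973419, -0.043435223400592804), (0.08401914685964584, 0.014996686019003391), 76.44548034667969) 76.39529320065655 0.08580010062914212
to A in tool units [-0.07460328 -0.04254825  6.59523795]
```

View pics/w1.png

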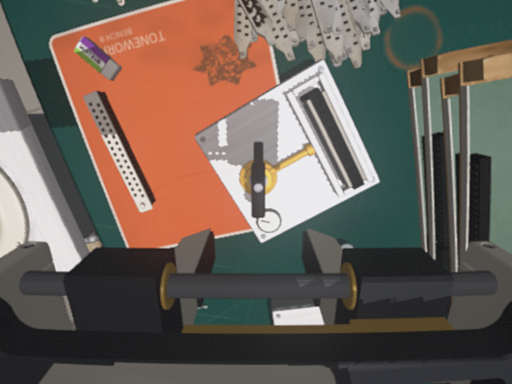

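The wrist view shows the bar from (258,145) at the nose to (258,215) at the tail, aligned with the tool x axis. Its top is at z = 0.086, as expected, and the harmonica is at (335,137). I'll descend and grip.

>>> servo_tool --moves '[[[-0.1,0.04,0.6],[0,0,0],0.2],[[0,0,1],[0,0,0],0.2],[[0,0,1],[0,0,0],0.2],[[0,0,1],[0,0,0],0.2],[[0,0,1],[0,0,0],0.2],[[0,0,1],[0,0,0],0.2],[[0,0,0.6],[0,0,0],0.2],[[0,0,0.4],[0,0,0],0.2],[[0,0,0],[0,0,0],0.2]]'

```text
t: 5.65
tcp_pos: [0.4614, -0.0473, 0.0752]
eef_rot: [0.786, 0.618, -0.0, -0.0]
ft_force: [-0.4, 0.4, 0.3]
grip_width: 0.599
finger_force: 0.0
```

>>> servo_tool --moves '[[[0,0,0],[0,0,0],-1],[[0,0,0],[0,0,0],-1],[[0,0,0],[0,0,0],-1],[[0,0,0],[0,0,0],-1],[[0,0,0],[0,0,0],-1],[[0,0,0],[0,0,0],-1]]' --squeeze 30

```text
t: 6.4
tcp_pos: [0.4608, -0.047, 0.0758]
eef_rot: [0.786, 0.618, -0.001, -0.001]
ft_force: [-3.4, 1.8, 5.7]
grip_width: 0.171
finger_force: 30.0
```

The bar is gripped (15.7 mm opening). Next is the clockwise turn, about tool +z.

>>> servo_tool --moves '[[[0,0,0],[0,0,0.6],-1],[[0,0,0],[0,0,0.6],-1],[[0,0,0],[0,0,0.6],-1],[[0,0,0],[0,0,0.6],-1],[[0,0,0],[0,0,0.6],-1],[[0,0,0],[0,0,0.6],-1],[[0,0,0],[0,0,0.6],-1],[[0,0,0],[0,0,0.6],-1],[[0,0,0],[0,0,0.6],-1],[[0,0,0],[0,0,0.5],-1],[[0,0,0],[0,0,0],-1]]'

```text
t: 7.78
tcp_pos: [0.4617, -0.0478, 0.0758]
eef_rot: [0.989, 0.15, -0.0, 0.0]
ft_force: [-1.6, -2.2, 2.7]
grip_width: 0.173
finger_force: 30.0
```

The tool is at 17.3°, within about 1° of the pipe line. I'll open partly and retreat straight up.

>>> servo_tool --moves '[[[0,0,0],[0,0,0],-0.1],[[0,0,0],[0,0,0],-0.1],[[0,0,0],[0,0,0],-0.1],[[0,0,0],[0,0,0],-0.1],[[0,0,-0.6],[0,0,0],-0.1],[[0,0,-1],[0,0,0],-0.1],[[0,0,-1],[0,0,0],-0.1],[[0,0,-1],[0,0,0],-0.1],[[0,0,-1],[0,0,0],-0.1],[[0,0,-1],[0,0,0],-0.1],[[0,0,-1],[0,0,0],-0.1],[[0,0,0],[0,0,0],-0.1],[[0,0,0],[0,0,0],-0.1]]'

```text
t: 9.4
tcp_pos: [0.4613, -0.0472, 0.2407]
eef_rot: [0.989, 0.15, -0.0, -0.0]
ft_force: [-0.4, -0.5, -0.1]
grip_width: 0.452
finger_force: 0.0
```

```bash
python3 look.py pics/w2.png
```

```text
9.4 [ 0.46131106 -0.04719837  0.24068018] [-0.32  0.14  0.39  2.02 -0.06  0.99 -1.16]
x deg 17.289063223572064 z [-5.94213847e-05  2.34770144e-04 -9.99999971e-01]
0.82 [259.8, 181.7] ((0.4662849009037018, -0.047457896173000336), (0.08403307944536209, 0.015801168978214264), 16.999732971191406) -163.90724036325506 0.08582941778398978
to A in tool units [-0.03591293 -0.05976159  6.58722143]
```

View pics/w2.png

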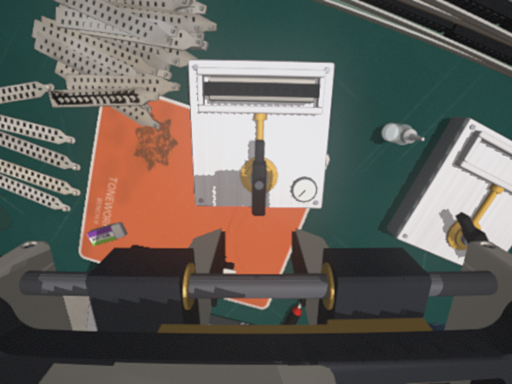

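The wrist view shows the handle from (259,145) to (259,213), in line with the pipe at 16–17°. The harmonica is seated at (262,92), the other station's handle is untouched, and the gripper is clear.

```bash
python3 -c "
from plant import order;print(order.close_job())"
```

```text
the job is handed in; nothing more can be done
None
```

I turned the handle on the harmonica's station clockwise to its open stop, in line with the brass pipe, and let go of it; the empty station's handle is still shut, the harmonica is seated in its cradle, and the job is handed in (no verdict was returned).

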